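# Load a stepped perm roller the right way round

## Task

Take the perm roller lying in the blue place of the white rest and lay it, without letting it drop, in the two forks on the warmer's sloping face, so that it lies fully home in both, centred between them. One of its ends is slightly thinner, which is best felt with the fingers, and that end belongs in the narrow black fork: turn the roller end for end if need be. Leave the other roller in the grey place, and do not disturb the salon things standing around.

Things in the scene. Friction and masses are not known exactly. Their poses are not given: they have to be found in the camera images.
- roller_a_mid (a point): Middle of a yellow plastic perm roller (black tips, orange bands): 110 mm long, 30 mm thick, but ONE end is stepped down to 24 mm over its last 24 mm, easily missed by eye. Its y axis runs along it; neither name nor axes tell whether the thin end is at +y or -y: feel for it (fingers closed on the last 20 mm read about 24 or 30 mm). Starts in the blue or grey place at random.
- roller_b_mid (a point): Middle of a yellow plastic perm roller (black tips, orange bands): 110 mm long, 30 mm thick, but ONE end is stepped down to 24 mm over its last 24 mm, easily missed by eye. Its y axis runs along it; neither name nor axes tell whether the thin end is at +y or -y: feel for it (fingers closed on the last 20 mm read about 24 or 30 mm). Starts in the blue or grey place at random.
- blue_place (a point): Middle of a roller lying in the blue place of the fixed white rest (base 170 x 80 x 6 mm): 38 mm above the table, y along the roller, x towards the grey place. V supports carry it 22 to 28 mm either side of its middle, their tops 5 mm below its axis, 21 mm either side of it; the middle 44 mm and the end 27 mm of the roller are free for the fingers.
- grey_place (a point): The same for the grey place, 90 mm from the blue one; the roller there is to stay.
- cradle: Sloping face (red panel, 160 x 190 mm) of the fixed white warmer. Origin on the face midway between its two forks; x up the slope, y from aluminium to black fork, z squarely out, leaning 35 degrees from vertical towards the robot. A roller lying home is along y, its middle at z = 36 mm, x = 0 to -1.5 mm. The 76 mm between the forks are free for the fingers.
- black_fork (a point): Axis of a seated roller at the narrow black U fork (cradle y = +44 mm, z = 36 mm). Fork 12 mm thick along y; slot 27 mm wide, floor 12 mm below this point, walls straight to 2 mm above it, then flaring 35 degrees for 6 mm more. The thick end does not go in: it stands about 9 mm proud.
- aluminium_fork (a point): The same at the wide aluminium fork (cradle y = -44 mm, z = 36 mm): slot 33 mm wide, floor 15 mm below this point, otherwise alike.
- lid_rim (a point): Middle of the top rim of the warmer's clear, black-rimmed lid, fixed open: it stands along the cradle's z at x = 80 mm, 122 mm high, 197 mm wide. A gripper pointing straight down at the forks strikes it: come in along the cradle's z, tilted about 35 degrees.
- roller_a: The roller as a body, about 60 g; its origin is the same middle point and its axes are the same.
- roller_b: The roller as a body, about 60 g; its origin is the same middle point and its axes are the same.
- pump_bottle: amber pump bottle, 64 mm across, 172 mm tall; bystander, origin at the centre of its underside.
- cream_jar: brown cream jar with black lid, 72 mm across, 55 mm tall; bystander, origin at the centre of its underside.
- tint_bowl: black tint bowl, 110 mm across, 55 mm tall; bystander, origin at the centre of its underside.
- tail_comb: black pintail comb lying flat, about 205 mm long, 6 mm thick; bystander, origin at the centre of its underside.
- hair_clip: black hair clip lying flat, 75 mm long, 22 mm tall; bystander, origin at the centre of its underside.
- spray_bottle: red spray bottle with white head, 68 mm across, 169 mm tall; bystander, origin at the centre of its underside.
Things that resemble listed ones, but are neither listed nor needed, are in the scene too. What is shaped like the roller_a but red is not meant. Leave any pink look-alike of the roller_b alone.

How it is judged:
At the end, for the whole second after the job is handed in: The blue place's roller rests in both forks, thin end in the black one: its middle 36 +-2.5 mm off the face, within 4 mm of the forks' centre line and 8 mm of centred along y, axis within 0.05 rad of the fork line. The other roller rests within 12 mm of the grey place (((x of roller_a_mid in the frame of cradle between -0.004 and 0.004 m and y of roller_a_mid in the frame of cradle between -0.008 and 0.008 m and z of roller_a_mid in the frame of cradle between 0.0335 and 0.0385 m and angle between the y axis of roller_a_mid and the y axis of cradle, either way round below 0.05 rad and linear speed of each of roller_a, roller_b below 0.02 m/s and distance between roller_b_mid and grey_place below 0.012 m) or (x of roller_b_mid in the frame of cradle between -0.004 and 0.004 m and y of roller_b_mid in the frame of cradle between -0.008 and 0.008 m and z of roller_b_mid in the frame of cradle between 0.0335 and 0.0385 m and angle between the y axis of roller_b_mid and the y axis of cradle, either way round below 0.05 rad and linear speed of each of roller_b, roller_a below 0.02 m/s and distance between roller_a_mid and grey_place below 0.012 m))); the robot touches nothing.
It fails at once if a roller is dropped (moves faster than 0.5 m/s with no finger on it) ((linear speed of roller_a above 0.5 m/s and contact force between roller_a and the fingers below 0.05 N) or (linear speed of roller_b above 0.5 m/s and contact force between roller_b and the fingers below 0.05 N)).
It fails at once if a bystander is pushed more than 30 mm or tipped over (distance of any of pump_bottle, cream_jar, tint_bowl, tail_comb, hair_clip, spray_bottle from where it was at the start of the episode above 0.03 m or angle between any of pump_bottle, cream_jar, tint_bowl, tail_comb, hair_clip, spray_bottle's own z axis and vertical above 0.5 rad).
It also fails if it takes over 43 s, if anything falls off the work surface, if the arm or the gripper's body presses on something with over 40 N, if the wrist force passes 120 N, or if a joint passes its speed limit or range.

## Robot

A 6-joint arm with a two-finger parallel gripper is mounted at the origin on the work surface. World frame = base frame: x ahead of the robot, y to its left, z up, the work surface at z = 0. Lengths are in m, angles in rad, forces in N, time in s.
With the tool pointing down it reaches from about 0.35 to 0.975 m from the base axis. Payload 4.9 kg.
Tool frame: the origin (TCP) lies midway between the tips of the shut fingers; the grasp point (between the pads) lies 19 mm behind it; z points along the fingers, y is the line along which they close (so a half turn about z gives the same grasp; the last joint's range is limited). The gripper opens to 85 mm and grips with 20 to 120 N. Pads are 22 mm wide; open, the fingers measure 114 mm over their backs; the gripper's body (76 mm by 85 mm) begins 54 mm behind the grasp point. The pads swing forward as they close: fully open they stand 13 mm farther back than shut.
Start: joints at [1.169, 0.053, 1.613, -0, 1.476, -0.119], TCP at [0.174, 0.6, 0.231] pointing down, gripper open.
Joint ranges: [-3.01, 3.01], [-1.01, 2.22], [0.06, 2.58], [-1.02, 4.17], [0.09, 2.62], [-3.14, 3.14]. Speed limits (rad/s): [2.57, 2.57, 3.14, 3.14, 3.14, 3.14].

## Interface

Orientations are given as a unit quaternion [w, x, y, z].
In Python, from plant import state, grab_frame, camera_info, job_done, spot_in, masks_of, pinpoint gives the robot as it stands.
- The arm moves only by the shell command python3 -m handwheel 'ROWS' [OPENING]. ROWS is JSON, a list that holds one entry, the list of rows, each a list of 6 numbers: the shift along the world's x, y, z in m, then the turn, a rotation vector about the world's x, y, z in degrees. In form: [[[tx, ty, tz, ax, ay, az], ...]]. A call has 1 to 20 rows; each row shifts and turns the commanded pose from where the row before left it; what a row does not reach is not made up. A row lasts 1/12 s, in which the tool goes at most 41.7 mm and 7.16 degrees, less where a joint would pass 70% of its speed; a pose out of reach is approached as far as the arm can. A call is refused whole if a number of a shift passes 0.0417 or a number of a turn 7.16, either way. A call with a gripper value outside its range is refused whole. OPENING is the opening, from 0 (shut) to 1 (fully open), set as the call begins (- or left out, the last holds). The fingers move at their own pace and stop on an object; the grip force is fixed at half the most. Time passes only in rows, so rows that do not move let the fingers close. It gives the time, the measured TCP pose, the force, the opening and the grip force at its end, in the units of the state.
- state(): the state, without advancing time (a new reading comes with each control period).
- grab_frame(name): name is "scene" or "top"; returns (picture, depth): 400x640x3 uint8, blue, green, red; 400x640 float32, m along the optical axis (not along the pixel's ray), 0 where there is no reading.
- camera_info(name): a dict with "fx", "fy", "cx", "cy" (pixels), "distortion" ([k1, k2, p1, p2, k3] as OpenCV has them; the pictures are not rectified), "T" (4x4, takes a point from camera to world coordinates). Camera axes: x right, y up, looking along -z (the intrinsics and any distortion apply to the point x, -y, -z); pixel columns grow to the right and rows downward; lengths in m; the calibration is good to about 2 mm. A picture is of the moment at which its call begins. camera_info takes no time and is no camera call.
- job_done(): hands the job in; it is judged then, once.
Trained networks look in the newest picture that a camera, given by its name, has taken for a name from the list of things; names that differ only in an ending like _2 or _b are one class to them, and where a whole thing is asked for, a point or a joint stands for the part that bears it (a point fixed in the world has none). Each returns a list of dicts, best first, with "conf" (0 to 1); they miss things now and then, are a little off and sometimes report something else, mostly with a low value. They report only what shows in the picture. A call takes as long as a camera call. They do not tell look-alikes from the thing itself.
- spot_in(camera, thing): "box" ([left, top, width, height] in pixels, round what is visible of it).
- masks_of(camera, thing): "region" (400x640 bool, what is visible of it) and "box" ([left, top, width, height] in pixels, round what is visible of it).
- pinpoint(camera, thing): "position" ([column, row] in pixels: a listed point, or the origin of a listed thing).
The state is a dict: "time": time; "joint_pos": joint angles; "joint_vel": joint speeds; "joint_efforts": joint torques, N m; "tool_pos": TCP position; "tool_rot": TCP orientation; "contact_force": force on the tool from outside, world axes, zero at the start; "ft_torque": the same for the moment, N m; "gripper_width": opening from 0.0 (shut) to 1.0 (fully open); "grasp_force": force on a finger pad.
Only numpy, scipy, OpenCV 4.12 (cv2) and the standard library are available. Lean on these libraries where they do the work, as an engineer would, in place of code of your own. Each camera call takes 0.05 s, during which the arm holds its last target. There are 200 camera calls.

## Working session

There is one attempt and no reset: what is moved stays moved. The work goes in short steps, Python scripts to look and compute and a shell command to move; the robot and the scene stay as the last step left them, time stands still between calls to the robot, and variables do not carry over. Pictures are saved under pics/ and viewed, at most 10 in all, crops included, and the job is handed in when it is done.

```bash
ls; mkdir -p pics; cat > h.py <<'E'
import numpy as np, cv2
from plant import *
def ray(cam,px):
    c=camera_info(cam);K=np.array([[c['fx'],0,c['cx']],[0,c['fy'],c['cy']],[0,0,1]])
    u=cv2.undistortPoints(np.array(px,float).reshape(-1,1,2),K,np.array(c['distortion']))[:,0]
    return u,np.array(c['T'])
def world(cam,px,d):
    u,T=ray(cam,px);d=np.atleast_1d(d)
    P=np.c_[u[:,0]*d,-u[:,1]*d,-d]
    return P@T[:3,:3].T+T[:3,3]
def onplane(cam,px,z):
    u,T=ray(cam,px);D=np.c_[u[:,0],-u[:,1],-np.ones(len(u))]@T[:3,:3].T
    return T[:3,3]+D*((z-T[2,3])/D[:,2])[:,None]
def cloud(cam,dep):
    v,u=np.mgrid[0:400,0:640]
    P=world(cam,np.c_[u.ravel(),v.ravel()],dep.ravel()).reshape(400,640,3);P[dep==0]=np.nan
    return P
E
python3 - <<'E'
from h import *
np.set_printoptions(precision=4,suppress=True)
for c in('scene','top'):
    p,d=grab_frame(c);cv2.imwrite(f'pics/{c}0.png',p);np.savez(f'{c}0.npz',p=p,d=d)
    print(c,camera_info(c)['T'])
    for t in('roller_a_mid','blue_place','grey_place','cradle','black_fork','aluminium_fork','lid_rim'):
        for r in pinpoint(c,t)[:4]:
            x,y=r['position'];i,j=min(max(int(y),0),399),min(max(int(x),0),639)
            print(t,round(r['conf'],2),[round(x,1),round(y,1)],world(c,[[x,y]],d[i,j])[0])
print(state())
E
```

```text
pics
scene [[ 0.6068 -0.4163  0.6771  1.4327]
 [ 0.7948  0.3184 -0.5166 -0.6899]
 [-0.0006  0.8517  0.5241  0.8408]
 [ 0.      0.      0.      1.    ]]
roller_a_mid 0.68 [354.0, 202.5] [0.5024 0.1777 0.0377]
roller_a_mid 0.58 [320.6, 220.6] [0.5059 0.0298 0.0264]
roller_a_mid 0.43 [307.7, 193.9] [ 1.4327 -0.6899  0.8408]
blue_place 0.68 [356.3, 196.6] [0.4944 0.1945 0.0513]
blue_place 0.68 [277.8, 244.8] [ 0.6527 -0.2255  0.138 ]
grey_place 0.83 [374.6, 208.8] [0.588  0.1923 0.0505]
cradle 0.73 [355.6, 197.7] [0.4923 0.1935 0.0462]
cradle 0.59 [281.9, 241.7] [ 0.6576 -0.2154  0.1464]
black_fork 0.46 [258.0, 238.3] [ 0.6325 -0.2709  0.1678]
aluminium_fork 0.87 [261.1, 237.5] [ 0.6374 -0.2644  0.1703]
aluminium_fork 0.48 [388.6, 263.2] [0.8006 0.0458 0.0348]
lid_rim 0.62 [277.5, 201.2] [ 0.5994 -0.1864  0.2309]
lid_rim 0.51 [261.8, 239.2] [ 0.6401 -0.2642  0.1664]
top [[-0.0222  0.9985 -0.0491  0.4914]
 [-0.9996 -0.0231 -0.0173 -0.0319]
 [-0.0184  0.0487  0.9986  1.3828]
 [ 0.      0.      0.      1.    ]]
roller_a_mid 0.85 [285.6, 275.6] [0.3439 0.107  0.0312]
roller_a_mid 0.83 [256.3
[... 283 characters left out ...]
4889 0.2058 0.0528]
black_fork 0.57 [368.0, 193.0] [ 0.578  -0.1372  0.0683]
aluminium_fork 0.63 [403.7, 192.0] [ 0.5764 -0.2341  0.1001]
lid_rim 0.97 [393.9, 181.9] [ 0.5932 -0.1891  0.2355]
{'time': 0.8, 'joint_pos': array([ 1.169 ,  0.0527,  1.6129, -0.    ,  1.476 , -0.119 ]), 'joint_vel': array([-0.0002, -0.0002, -0.0006,  0.0009,  0.0002,  0.0016]), 'joint_efforts': array([  0.0012, -39.3651, -37.044 ,  -0.0001,   0.0006,   0.    ]), 'tool_pos': array([0.1744, 0.6002, 0.2314]), 'tool_rot': array([0.    , 0.1409, 0.99  , 0.    ]), 'contact_force': array([ 0.3856, -0.2442, -0.4845]), 'ft_torque': array([-0.0075, -0.0411, -0.0215]), 'grasp_force': 0.0, 'gripper_width': 0.9999843265392051}
```

```bash
python3 - <<'E'
from h import *
p=np.load('top0.npz')['p'];s=np.load('scene0.npz')['p']
a=cv2.resize(p[130:310,200:440],(800,600),interpolation=cv2.INTER_CUBIC)
b=cv2.resize(s[120:320,200:467],(800,600),interpolation=cv2.INTER_CUBIC)
cv2.imwrite('pics/a.png',a);cv2.imwrite('pics/b.png',b)
E
```

```text
(no output)
```

View pics/a.png

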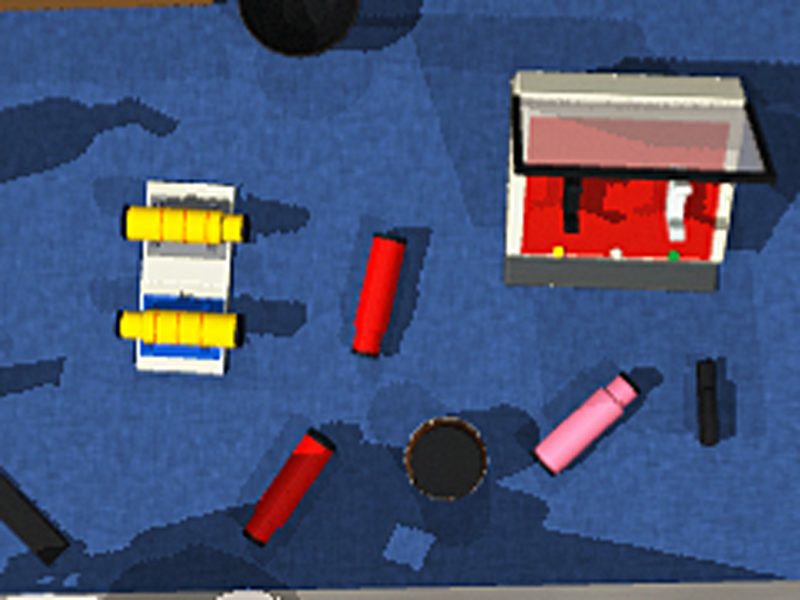

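View pics/b.png

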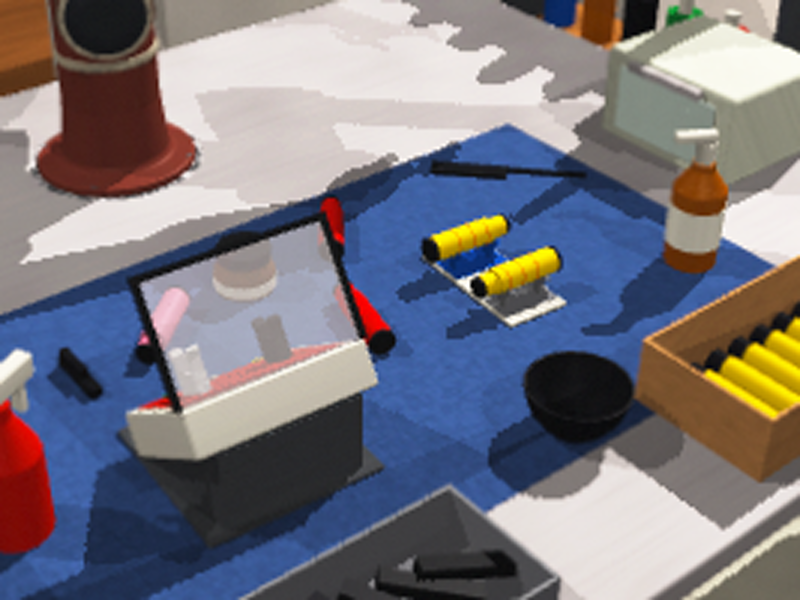

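View pics/top0.png

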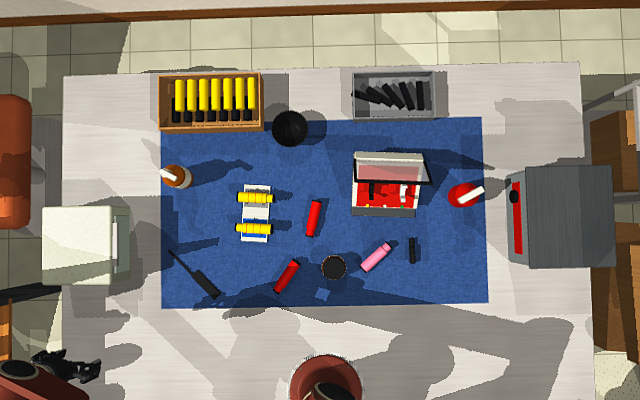

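```bash
cat > m.py <<'E'
from h import *
np.set_printoptions(precision=4,suppress=True)
z=np.load('top0.npz');p,d=z['p'],z['d'];P=cloud('top',d)
hsv=cv2.cvtColor(p,cv2.COLOR_BGR2HSV);H,S,V=[hsv[...,i].astype(int) for i in range(3)]
yel=(H>20)&(H<35)&(S>150)&(V>120)
for n,(r0,r1) in dict(grey=(185,208),blue=(215,242)).items():
    m=np.zeros_like(yel);m[r0:r1,225:285]=(P[r0:r1,225:285,2]>0.036)
    Q=P[m];
    # axis fit: points on the upper cylinder -> line
    c=np.nanmean(Q,0);w,v=np.linalg.eigh(np.cov((Q-c)[:,:2].T));a=v[:,1]*np.sign(v[1,1])
    t=(Q-c)[:,:2]@a;s=(Q-c)[:,:2]@np.array([a[1],-a[0]])
    print(n,m.sum(),c,'axis',a,'t',t.min(),t.max(),'s',s.min(),s.max(),'ztop',np.percentile(Q[:,2],95))
    for lo in np.arange(-.055,.055,.011):
        k=(t>lo)&(t<lo+.011)
        if k.any():print('  ',round(lo,3),s[k].min().round(4),s[k].max().round(4),Q[k,2].max().round(4))
R=(slice(150,220),slice(350,435))
red=np.zeros_like(yel);red[180:212,352:425]=((H<8)|(H>172))[180:212,352:425]&(S[180:212,352:425]>170)
Q=P[red];c=np.median(Q,0)
for _ in range(5):
    k=np.abs((Q-c)@np.linalg.svd(Q-Q.mean(0),full_matrices=0)[2][2])<.004;Q=Q[k];c=Q.mean(0)
n=np.linalg.svd(Q-c)[2][2];n*=np.sign(n[2])
print('plane',c,n,'tilt',np.degrees(np.arccos(n[2])),len(Q))
ydir=np.cross([0,0,1],n);ydir/=np.linalg.norm(ydir);ydir*=np.sign(ydir[1]);xdir=np.cross(ydir,n);print('x',xdir,'y',ydir)
M=np.stack([xdir,ydir,n]);L=(P-c)@M.T
sub=L[R];print('red extents',[(np.percentile(((Q-c)@M.T)[:,i],[0,2,98,100])*1000).round(1) for i in range(3)])
for nm,cols in dict(black=(364,380),alu=(396,412)).items():
    b=np.zeros_like(yel);b[180:206,cols[0]:cols[1]]=True
    b&=(L[...,2]>.008)&(L[...,2]<.06)
    for i,j in np.argwhere(b):print(nm,i,j,(L[i,j]*1000).round(0),p[i,j])
E
python3 m.py
```

```text
grey 377 [0.5755 0.192  0.0488] axis [0.0705 0.9975] t -0.05632290918800251 0.054441801161617454 s -0.018986529347316695 0.015710362799966814 ztop 0.055708969413107344
   -0.055 -0.012 0.0115 0.0546
   -0.044 -0.01 0.011 0.0541
   -0.033 -0.019 0.0136 0.057
   -0.022 -0.0161 0.0128 0.0555
   -0.011 -0.0143 0.0154 0.0567
   0.0 -0.0143 0.0151 0.0566
   0.011 -0.0127 0.014 0.0549
   0.022 -0.013 0.0137 0.0578
   0.033 -0.0134 0.013 0.0564
   0.044 -0.0138 0.0157 0.0573
blue 373 [0.4861 0.1941 0.0487] axis [0.084  0.9965] t -0.05255494670380637 0.05847259827524399 s -0.017811647258911073 0.02054715153646278 ztop 0.0552250038444551
   -0.055 -0.0125 0.0139 0.0575
   -0.044 -0.0134 0.0133 0.0568
   -0.033 -0.0142 0.0126 0.0568
   -0.022 -0.0174 0.0178 0.0571
   -0.011 -0.015 0.0142 0.0574
   0.0 -0.0132 0.0135 0.0573
   0.011 -0.0139 0.0129 0.0567
   0.022 -0.0148 0.0205 0.0554
   0.033 -0.0178 0.0174 0.0531
   0.044 -0.0102 0.0107 0.0537Traceback (most recent call last):
  File "m.py", line 20, in <module>
    k=np.abs((Q-c)@np.linalg.svd(Q-Q.mean(0),full_matrices=0)[2][2])<.004;Q=Q[k];c=Q.mean(0)
                   ~~~~~~~~~~~~~^^^^^^^^^^^^^^^^^^^^^^^^^^^^^
    u, s, vh = gufunc(a, signature=signature)
               ~~~~~~^^^^^^^^^^^^^^^^^^^^^^^^
    raise LinAlgError("SVD did not converge")
numpy.linalg.LinAlgError: SVD did not converge
```

```bash
sed -i 's/^Q=P\[red\];c/Q=P[red];Q=Q[~np.isnan(Q).any(1)];c/; s/n=np.linalg.svd(Q-c)\[2\]/n=np.linalg.svd(Q-c,full_matrices=False)[2]/' m.py; python3 m.py | grep -v '^  '
```

```text
grey 377 [0.5755 0.192  0.0488] axis [0.0705 0.9975] t -0.05632290918800251 0.054441801161617454 s -0.018986529347316695 0.015710362799966814 ztop 0.055708969413107344
blue 373 [0.4861 0.1941 0.0487] axis [0.084  0.9965] t -0.05255494670380637 0.05847259827524399 s -0.017811647258911073 0.02054715153646278 ztop 0.0552250038444551
plane [ 0.57   -0.1859  0.0668] [-0.5962  0.0338  0.8021] tilt 36.6697942934188 954
x [ 0.8008 -0.0455  0.5972] y [ 0.0567  0.9984 -0.    ]
red extents [array([-39.5, -36.2,  38.6,  41.6]), array([-82.3, -79.6,  78.7,  81.3]), array([-4. , -3.3,  3.4,  4. ])]
black 183 370 [52. 48. 20.] [14 16  9]
black 183 371 [52. 45. 20.] [10 11 12]
black 183 372 [53. 42. 21.] [20 20 16]
black 183 373 [56. 40. 25.] [16 15 12]
black 184 370 [54. 48. 28.] [12 12  0]
black 184 371 [53. 45. 26.] [10  9  8]
black 184 372 [55. 43. 30.] [14 13  9]
black 184 373 [52. 40. 24.] [14 13 13]
black 184 374 [55. 38. 29.] [11 14 74]
black 185 370 [55. 49. 35.] [16 16  5]
black 185 371 [55. 46. 35.] [17 16 15]
black 185 372 [54. 43. 34.] [18 19 14]
black 185 373 [54. 41. 34.] [11 11 11]
b
[... 6181 characters left out ...]
185 193 180]
alu 198 405 [ 16. -51.  34.] [ 85  93 205]
alu 199 401 [ 16. -40.  40.] [250 255 233]
alu 199 402 [ 15. -43.  39.] [235 243 237]
alu 199 403 [ 18. -45.  43.] [237 244 236]
alu 199 404 [ 18. -47.  43.] [240 251 235]
alu 199 405 [ 15. -51.  39.] [114 125 230]
alu 200 401 [ 14. -39.  43.] [255 255 231]
alu 200 402 [ 13. -42.  41.] [243 246 236]
alu 200 403 [ 14. -45.  42.] [243 247 236]
alu 200 404 [ 15. -47.  44.] [247 255 234]
alu 200 405 [ 13. -51.  40.] [120 129 230]
alu 201 401 [ 10. -40.  41.] [251 255 211]
alu 201 402 [ 10. -43.  41.] [237 244 213]
alu 201 403 [ 10. -46.  40.] [237 244 214]
alu 201 404 [ 11. -48.  42.] [243 249 220]
alu 201 405 [ 11. -51.  42.] [121 129 224]
```

Possible confusions in the top picture are the yellow roller at (254,228) on blue, the yellow one at (254,196) on grey, the reds at (314,217) and (287,275), and the pink at (376,257). There are also yellow rollers in the box at (210,95). The crop confirms that the one I want is the yellow roller on the blue patch. By eye its thin end is at +y, so I'll feel that end first.

```bash
python3 -m handwheel '[[[0.0226,-0.02565,-0.007,0,0,-5.6],[0.0226,-0.02565,-0.007,0,0,-5.6],[0.0226,-0.02565,-0.007,0,0,-5.6],[0.0226,-0.02565,-0.007,0,0,-5.6],[0.0226,-0.02565,-0.007,0,0,-5.6],[0.0226,-0.02565,-0.007,0,0,-5.6],[0.0226,-0.02565,-0.007,0,0,-5.6],[0.0226,-0.02565,-0.007,0,0,-5.6],[0.0226,-0.02565,-0.007,0,0,-5.6],[0.0226,-0.02565,-0.007,0,0,-5.6],[0.0226,-0.02565,-0.007,0,0,-5.6],[0.0226,-0.02565,-0.007,0,0,-5.6],[0.0226,-0.02565,-0.007,0,0,-5.6],[0.0226,-0.02565,-0.007,0,0,-5.6],[0,0,0,0,0,0],[0,0,0,0,0,0]]]' 1
python3 - <<'E'
from h import *
from scipy.spatial.transform import Rotation as R
s=state();q=s['tool_rot'];M=R.from_quat(np.r_[q[1:],q[0]]).as_matrix();print(M.round(3),s['joint_pos'])
z=np.load('top0.npz');P=cloud('top',z['d'])
print('table z',np.nanmedian(P[235:255,200:230,2]),np.nanmedian(P[215:230,340:360,2]), np.nanmedian(P[160:180,300:340,2]))
z=np.load('scene0.npz');S=cloud('scene',z['d'])
print('scene table z',np.nanmedian(S[270:300,330:350,2]))
hsv=cv2.cvtColor(z['p'],cv2.COLOR_BGR2HSV)
m=(hsv[...,0]>20)&(hsv[...,0]<35)&(hsv[...,1]>130)&(hsv[...,2]>100)
for n,x in dict(blue=.487,grey=.577).items():
    k=m&(abs(S[...,0]-x)<.03)&(abs(S[...,1]-.195)<.07)
    Q=S[k];print(n,k.sum(),Q.mean(0),Q.min(0),Q.max(0))
E
```

```text
time: 2.13
tool_pos: [0.4913, 0.2398, 0.1329]
tool_rot: [-0.0, 0.736, 0.677, -0.0]
contact_force: [0.2, 0.5, 0.6]
gripper_width: 1.0
grasp_force: 0.0
[[ 0.083  0.997 -0.001]
 [ 0.997 -0.083 -0.   ]
 [-0.    -0.001 -1.   ]] [ 3.17762513e-01 -5.12921936e-02  1.88599878e+00  3.12595342e-04
  1.30796187e+00  4.00469616e-01]
table z 0.0005703752972412435 0.0013210685745084216 0.00048541586619887944
scene table z 0.0013034245451767346
blue 180 [0.49452991 0.19431849 0.04557913] [0.47734945 0.14391058 0.02837629] [0.50686762 0.24947549 0.05552141]
grey 204 [0.58373947 0.19139541 0.04500533] [0.55915194 0.14067391 0.00722472] [0.59594228 0.24486818 0.05425207]
```

```bash
python3 -m handwheel '[[[0,0.001,-0.03,0,0,0],[0,0,-0.03,0,0,0],[0,0,-0.03,0,0,0],[0,0,-0.023,0,0,0],[0,0,0,0,0,0]]]' 1 && python3 -m handwheel '[[[0,0,0,0,0,0],[0,0,0,0,0,0],[0,0,0,0,0,0],[0,0,0,0,0,0],[0,0,0,0,0,0],[0,0,0,0,0,0],[0,0,0,0,0,0],[0,0,0,0,0,0]]]' 0.15
```

```text
time: 2.55
tool_pos: [0.4858, 0.2418, 0.0151]
tool_rot: [-0.002, 0.734, 0.679, -0.005]
contact_force: [-1.3, -1.1, -0.4]
gripper_width: 1.0
grasp_force: 0.0
time: 3.22
tool_pos: [0.4906, 0.243, 0.0219]
tool_rot: [-0.001, 0.735, 0.678, 0.0]
contact_force: [-5.0, 2.0, 6.7]
gripper_width: 0.26
grasp_force: 58.4
```

```bash
python3 -m handwheel '[[[0,0,0,0,0,0],[0,0,0,0,0,0],[0,0,0,0,0,0],[0,0,0,0,0,0],[0,0,0.03,0,0,0],[-0.002,-0.023,0,0,0,0],[-0.002,-0.023,0,0,0,0],[0,0,-0.015,0,0,0],[0,0,-0.015,0,0,0],[0,0,0,0,0,0],[0,0,0,0,0,0]]]' 1 && python3 -m handwheel '[[[0,0,0,0,0,0],[0,0,0,0,0,0],[0,0,0,0,0,0],[0,0,0,0,0,0],[0,0,0,0,0,0],[0,0,0,0,0,0],[0,0,0,0,0,0],[0,0,0,0,0,0]]]' 0.15
```

```text
time: 4.13
tool_pos: [0.4859, 0.1957, 0.0195]
tool_rot: [-0.001, 0.735, 0.678, -0.001]
contact_force: [-0.5, 0.2, 0.6]
gripper_width: 0.998
grasp_force: 0.0
time: 4.8
tool_pos: [0.4868, 0.1963, 0.0211]
tool_rot: [-0.0, 0.735, 0.678, -0.0]
contact_force: [-2.8, 0.5, 5.7]
gripper_width: 0.332
grasp_force: 59.0
```

```bash
python3 -m handwheel '[[[0,0,0.01,0,0,0],[0,0,0.02,0,0,0],[0,0,0.03,0,0,0],[0,0,0.03,0,0,0],[0.0035,-0.0272,0.006,-0.14,-2.5,0.11],[0.0035,-0.0272,0.006,-0.14,-2.5,0.11],[0.0035,-0.0272,0.006,-0.14,-2.5,0.11],[0.0035,-0.0272,0.006,-0.14,-2.5,0.11],[0.0035,-0.0272,0.006,-0.14,-2.5,0.11],[0.0035,-0.0272,0.006,-0.14,-2.5,0.11],[0.0035,-0.0272,0.006,-0.14,-2.5,0.11],[0.0035,-0.0272,0.006,-0.14,-2.5,0.11],[0.0035,-0.0272,0.006,-0.14,-2.5,0.11],[0.0035,-0.0272,0.006,-0.14,-2.5,0.11],[0.0035,-0.0272,0.006,-0.14,-2.5,0.11],[0.0035,-0.0272,0.006,-0.14,-2.5,0.11],[0.0035,-0.0272,0.006,-0.14,-2.5,0.11],[0.0035,-0.0272,0.006,-0.14,-2.5,0.11],[0,0,0,0,0,0],[0,0,0,0,0,0]]]'
cat > chk.py <<'E'
from h import *
import sys
from scipy.spatial.transform import Rotation as R
np.set_printoptions(precision=4,suppress=True)
a=np.radians(35);yd=np.array([.0567,.9984,0]);hx=np.array([.9984,-.0567,0])
n=-np.sin(a)*hx+[0,0,np.cos(a)];xd=np.cos(a)*hx+[0,0,np.sin(a)];B=np.stack([xd,yd,n])
O=np.array([.5972,-.1881,.0871])
s=state();q=s['tool_rot'];M=R.from_quat(np.r_[q[1:],q[0]]).as_matrix()
g=s['tool_pos']-.019*M[:,2]
print('grasp in cradle mm',B@(g-O)*1e3);print('tool axes in cradle',(B@M).round(3))
print('force cradle',B@s['contact_force'],'w',s['gripper_width'],'f',s['grasp_force'],'t',s['time'],'j',s['joint_pos'])
if len(sys.argv)>1:
    for cam in('scene','top'):
        p,d=grab_frame(cam);cv2.imwrite(f'pics/{sys.argv[1]}_{cam}.png',p);np.savez(f'{sys.argv[1]}_{cam}.npz',p=p,d=d)
        P=cloud(cam,d);h=cv2.cvtColor(p,cv2.COLOR_BGR2HSV)
        m=(h[...,0]>20)&(h[...,0]<35)&(h[...,1]>130)&(h[...,2]>80)&(np.linalg.norm(P-g,axis=2)<.07)
        L=(P[m]-O)@B.T*1e3;print(cam,m.sum(),'min',L.min(0),'max',L.max(0),'med',np.median(L,0))
E
python3 chk.py c1
```

```text
time: 6.47
tool_pos: [0.5352, -0.1861, 0.1946]
tool_rot: [0.216, 0.693, 0.655, 0.209]
contact_force: [0.1, 0.2, -1.1]
gripper_width: 0.334
grasp_force: 59.3
grasp in cradle mm [ 10.8535  -1.6354 142.5693]
tool axes in cradle [[ 0.001  1.     0.   ]
 [ 1.    -0.001  0.007]
 [ 0.007  0.    -1.   ]]
force cradle [-0.5443  0.1859 -0.9874] w 0.33395705000560955 f 59.264949560165405 t 6.4667 j [-0.6247 -0.4202  2.1719  0.4123  0.9025 -0.7464]
scene 246 min [ -1.4172 -51.5544 125.4297] max [ 29.7731  52.4403 156.2968] med [ 21.6888 -13.9722 140.981 ]
top 279 min [ -1.7747 -48.9902 135.243 ] max [ 35.5788  50.2409 202.1186] med [ 17.2509  16.3404 152.1142]
```

```bash
cat > fit.py <<'E'
import io,contextlib,sys
name=sys.argv.pop(1)
from chk import *
from scipy.optimize import least_squares
for cam in('scene','top'):
    z=np.load(f'{name}_{cam}.npz');P=cloud(cam,z['d']);h=cv2.cvtColor(z['p'],cv2.COLOR_BGR2HSV)
    m=(h[...,0]>18)&(h[...,0]<37)&(h[...,1]>110)&(h[...,2]>60)&(np.linalg.norm(P-g,axis=2)<.07)
    L=(P[m]-O)@B.T*1e3;L=L[(L[:,1]<28)];G=B@(g-O)*1e3
    r=least_squares(lambda c:np.hypot(L[:,0]-c[0]-c[2]*L[:,1]/50,L[:,2]-c[1]-c[3]*L[:,1]/50)-15,[G[0],G[2],0,0],loss='soft_l1',f_scale=1.5)
    print(cam,len(L),'axis x,z',r.x,'rms',np.sqrt(np.mean(r.fun**2)))
E
python3 fit.py c1
python3 - <<'E'
from h import *
p=np.load('c1_top.npz')['p'];s=np.load('c1_scene.npz')['p']
cv2.imwrite('pics/c.png',np.hstack([cv2.resize(p[140:230,340:440],(400,360),interpolation=2),cv2.resize(s[150:270,230:360],(390,360),interpolation=2)]))
E
```

```text
grasp in cradle mm [ 10.7672   0.2488 142.0813]
tool axes in cradle [[-0.002  1.    -0.   ]
 [ 1.     0.002  0.009]
 [ 0.009 -0.    -1.   ]]
force cradle [-0.452   0.517  -0.7147] w 0.33372402755324043 f 59.26509976387024 t 6.5667 j [-0.6215 -0.4204  2.1727  0.4123  0.9025 -0.7464]
scene 199 axis x,z [ 10.1003 140.4736   0.4899   0.7013] rms 2.0035707309867714
top 199 axis x,z [  9.9758 140.6079   0.3092   0.0901] rms 9.026461331291596
```

View pics/c.png

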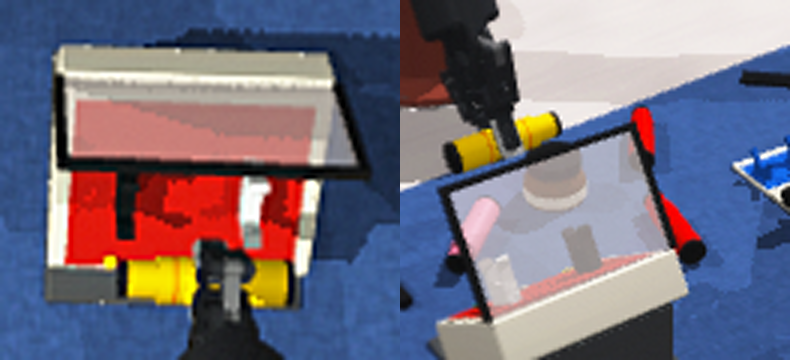

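```bash
python3 -m handwheel '[[[0.007,-0.0006,-0.0134,0,0,0],[0.007,-0.0006,-0.0134,0,0,0],[0.007,-0.0006,-0.0134,0,0,0],[0.007,-0.0006,-0.0134,0,0,0],[0.007,-0.0006,-0.0134,0,0,0],[0,0,0,0,0,0],[0,0,0,0,0,0],[0,0,0,0,0,0]]]' >/dev/null
python3 chk.py c2; python3 fit.py c2 | tail -2
python3 - <<'E'
from h import *
p=np.load('c2_top.npz')['p'];s=np.load('c2_scene.npz')['p']
cv2.imwrite('pics/d.png',np.hstack([cv2.resize(p[140:230,340:440],(400,360),interpolation=2),cv2.resize(s[170:270,230:340],(396,360),interpolation=2)]))
E
```

```text
grasp in cradle mm [ 2.0205 -0.4908 67.493 ]
tool axes in cradle [[-0.003  1.     0.001]
 [ 1.     0.003  0.009]
 [ 0.009  0.001 -1.   ]]
force cradle [-0.3891 -0.4788 -0.5579] w 0.33268631462985615 f 59.2904394865036 t 7.2333 j [-0.5801 -0.2357  2.1507  0.4545  0.7371 -0.7923]
force cradle [ 0.7075 -0.6721 -0.0896] w 0.3274351434643391 f 59.290199875831604 t 7.2833 j [-0.5805 -0.2362  2.1504  0.4545  0.7369 -0.7924]
scene 0 axis x,z [ 2.4523 67.8438  0.      0.    ] rms nanTraceback (most recent call last):
  File "chk.py", line 17, in <module>
    L=(P[m]-O)@B.T*1e3;print(cam,m.sum(),'min',L.min(0),'max',L.max(0),'med',np.median(L,0))
                                               ~~~~~^^^
    return umr_minimum(a, axis, None, out, keepdims, initial, where)
ValueError: zero-size array to reduction operation minimum which has no identity
  return _methods._mean(a, axis=axis, dtype=dtype,
  ret = ret.dtype.type(ret / rcount)
Traceback (most recent call last):
  File "fit.py", line 6, in <module>
    z=np.load(f'{name}_{cam}.npz');P=cloud(cam,z['d']);h=cv2.cvtColor(z['p'],cv2.COLOR_BGR2HSV)
FileNotFoundError: [Errno 2] No such file or directory: 'c2_top.npz'
Traceback (most recent call last):
FileNotFoundError: [Errno 2] No such file or directory: 'c2_top.npz'
```

```bash
python3 -m handwheel '[[[-0.0016,0.0001,-0.0011,0,0,0],[0.0042,-0.0002,-0.006,0,0,0],[0.0042,-0.0002,-0.006,0,0,0],[0.0042,-0.0002,-0.006,0,0,0],[0,0,0,0,0,0],[0,0,0,0,0,0],[0,0,0,0,0,0]]]' >/dev/null
sed -i "s/('scene','top')/('top',)/" chk.py fit.py; python3 chk.py c2; python3 fit.py c2 | tail -1
python3 - <<'E'
from h import *
p=np.load('c2_top.npz')['p']
cv2.imwrite('pics/d.png',cv2.resize(p[150:220,345:435],(720,560),interpolation=2))
E
```

```text
grasp in cradle mm [-0.7297 -1.1011 44.8077]
tool axes in cradle [[-0.001  1.     0.   ]
 [ 1.     0.001  0.009]
 [ 0.009  0.    -1.   ]]
force cradle [-0.553  -0.4305 -1.0764] w 0.3328762241184835 f 59.30816352367401 t 7.8667 j [-0.569  -0.1753  2.1375  0.4707  0.6907 -0.8077]
top 236 min [-18.8964 -49.7784  36.088 ] max [ 26.2983  49.4462 106.2812] med [ 5.2553 13.9576 54.1688]
top 165 axis x,z [-1.6719 42.9801 -0.3371  0.12  ] rms 9.379570753341488
```

View pics/d.png

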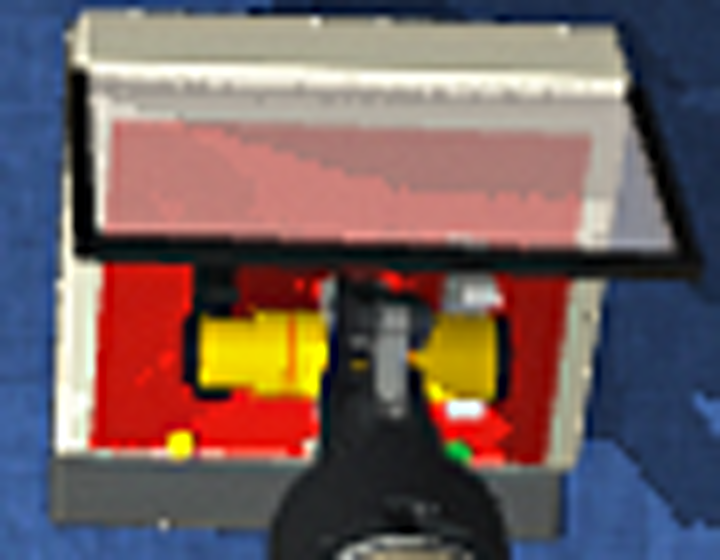

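The roller is over both slots with its thin end (column 200) at the black fork, and nothing is touching yet. I'll creep in from here.

```bash
python3 -m handwheel '[[[0.0008,0,0.0006,0,0,0],[0.0008,0,-0.0011,0,0,0],[0.0008,0,-0.0011,0,0,0],[0.0008,-0.0001,-0.0011,0,0,0],[0,0,0,0,0,0],[0,0,0,0,0,0]]]' >/dev/null; python3 chk.py
python3 -m handwheel '[[[0.0008,0,-0.0011,0,0,0],[0.0008,0,-0.0011,0,0,0],[0,0,0,0,0,0],[0,0,0,0,0,0]]]'>/dev/null; python3 chk.py
```

```text
grasp in cradle mm [ 0.4097 -1.0314 40.9445]
tool axes in cradle [[-0.001  1.     0.001]
 [ 1.     0.001  0.009]
 [ 0.009  0.001 -1.   ]]
force cradle [-0.3038 -0.1432 -0.9703] w 0.3339226963091977 f 59.30836737155914 t 8.4167 j [-0.5655 -0.1634  2.1321  0.4722  0.6831 -0.808 ]
grasp in cradle mm [ 0.4816 -0.9417 38.2105]
tool axes in cradle [[-0.001  1.     0.001]
 [ 1.     0.001  0.009]
 [ 0.009  0.001 -1.   ]]
force cradle [ 0.2068 -0.2943 -0.6305] w 0.32923757563401856 f 59.30832803249359 t 8.75 j [-0.5636 -0.1558  2.1297  0.4739  0.6777 -0.8093]
```

```bash
for i in 1; do python3 -m handwheel '[[[0.0008,0,-0.0011,0,0,0],[0,0,0,0,0,0],[0,0,0,0,0,0],[0,0,0,0,0,0]]]'>/dev/null; done; python3 chk.py | sed -n '1p;5p'
python3 -m handwheel '[[[0.0006,0,-0.0008,0,0,0],[0,0,0,0,0,0],[0,0,0,0,0,0],[0,0,0,0,0,0]]]'>/dev/null;  python3 chk.py| sed -n '1p;5p'
python3 -m handwheel '[[[0.0006,0,-0.0008,0,0,0],[0,0,0,0,0,0],[0,0,0,0,0,0],[0,0,0,0,0,0]]]'>/dev/null;  python3 chk.py| sed -n '1p;5p'
```

```text
grasp in cradle mm [ 0.6208 -0.9574 36.9592]
force cradle [ 0.0915 -0.6265 -1.2066] w 0.32926002984488323 f 59.3084979057312 t 9.0833 j [-0.5627 -0.1523  2.1285  0.4748  0.675  -0.8099]
grasp in cradle mm [ 0.8566 -0.9186 36.0922]
force cradle [-0.3443  0.9434  1.4237] w 0.3303447179782326 f 59.54990029335022 t 9.4167 j [-0.5619 -0.1497  2.1274  0.4755  0.6732 -0.8104]
grasp in cradle mm [ 0.913  -0.9034 35.7647]
force cradle [-5.1297  1.1283 15.0027] w 0.33023145109077184 f 61.038912534713745 t 9.75 j [-0.5617 -0.1484  2.1264  0.4752  0.6738 -0.8108]
```

```bash
python3 -m handwheel '[[[0,0,0,0,0,0],[0,0,0,0,0,0],[0,0,0,0,0,0],[0,0,0,0,0,0]]]' 0.45; python3 chk.py|sed -n '1p;5p'; python3 -m handwheel '[[[0,0,0,0,0,0],[0,0,0,0,0,0],[0,0,0,0,0,0],[0,0,0,0,0,0],[0,0,0,0,0,0]]]' 0.8;  python3 chk.py|sed -n '1p;5p'
```

```text
time: 10.08
tool_pos: [0.5887, -0.1884, 0.1005]
tool_rot: [0.216, 0.692, 0.656, 0.21]
contact_force: [-0.5, -0.5, 0.1]
gripper_width: 0.449
grasp_force: 0.0
grasp in cradle mm [ 0.7168 -0.8965 34.8892]
force cradle [-0.3691 -0.4957  0.3614] w 0.449335120389187 f 0.0 t 10.0833 j [-0.5612 -0.1465  2.1265  0.4762  0.6709 -0.8109]
time: 10.5
tool_pos: [0.5886, -0.1883, 0.1006]
tool_rot: [0.216, 0.692, 0.656, 0.21]
contact_force: [-0.1, 0.4, 0.5]
gripper_width: 0.804
grasp_force: 0.0
grasp in cradle mm [ 0.6844 -0.8663 34.9448]
force cradle [0.1436 0.3978 0.479 ] w 0.8039436863363048 f 0.0 t 10.5 j [-0.5613 -0.1466  2.1266  0.4761  0.6711 -0.8108]
```

Released with no force left on the tool. I'll retreat along cradle z (0.12 m), then look.

```bash
python3 -m handwheel '[[[-0.0029,0.0002,0.0041,0,0,0],[-0.0057,0.0003,0.0082,0,0,0],[-0.0086,0.0005,0.0123,0,0,0],[-0.0172,0.001,0.0246,0,0,0],[-0.0172,0.001,0.0246,0,0,0],[-0.0172,0.001,0.0246,0,0,0],[-0.02,0.03,0.02,0,0,0],[-0.02,0.03,0.02,0,0,0],[-0.02,0.035,0.02,0,0,0],[-0.02,0.035,0.02,0,0,0],[0,0,0,0,0,0],[0,0,0,0,0,0],[0,0,0,0,0,0]]]'
cat > fin.py <<'E'
from chk import *
from scipy.optimize import least_squares
p,d=grab_frame('top');P=cloud('top',d);h=cv2.cvtColor(p,cv2.COLOR_BGR2HSV)
L=(P-O)@B.T*1e3
m=(h[...,0]>18)&(h[...,0]<37)&(h[...,1]>110)&(h[...,2]>60)&(abs(L[...,1])<70)&(abs(L[...,0])<35)&(L[...,2]>15)&(L[...,2]<70)
Q=L[m];print('yellow y',Q[:,1].min(),Q[:,1].max(),'n',len(Q));Q=Q[Q[:,1]<28]
r=least_squares(lambda c:np.hypot(Q[:,0]-c[0]-c[2]*Q[:,1]/50,Q[:,2]-c[1]-c[3]*Q[:,1]/50)-15,[0,36,0,0],loss='soft_l1',f_scale=1.5)
print('x,z,slopes/50mm',r.x,np.median(abs(r.fun)))
g_=(h[...,0]>18)&(h[...,0]<37)&(h[...,1]>110)&(P[...,2]>.036)&(abs(P[...,0]-.577)<.03)&(abs(P[...,1]-.195)<.07);print('grey',P[g_].mean(0))
s,_=grab_frame('scene')
cv2.imwrite('pics/e.png',np.hstack([cv2.resize(p[150:220,345:435],(460,360),interpolation=2),cv2.resize(s[200:265,240:300],(332,360),interpolation=2)]))
E
python3 fin.py
```

```text
time: 11.58
tool_pos: [0.4426, -0.0596, 0.2759]
tool_rot: [0.217, 0.692, 0.656, 0.209]
contact_force: [0.5, -0.1, -0.3]
gripper_width: 0.801
grasp_force: 0.0
grasp in cradle mm [-24.1449 119.4224 266.3295]
tool axes in cradle [[-0.002  1.     0.001]
 [ 1.     0.002  0.008]
 [ 0.008  0.001 -1.   ]]
force cradle [ 0.276  -0.0717 -0.5483] w 0.8005279037601793 f 0.0 t 11.5833 j [-0.4461 -0.9228  2.323   0.2466  1.1792 -0.4225]
yellow y -50.227237752896734 51.35793470035772 n 365
x,z,slopes/50mm [-2.8407 34.3093 -0.1281  0.3781] 1.1615953640254064
grey [0.5753 0.1918 0.0489]
```

View pics/e.png

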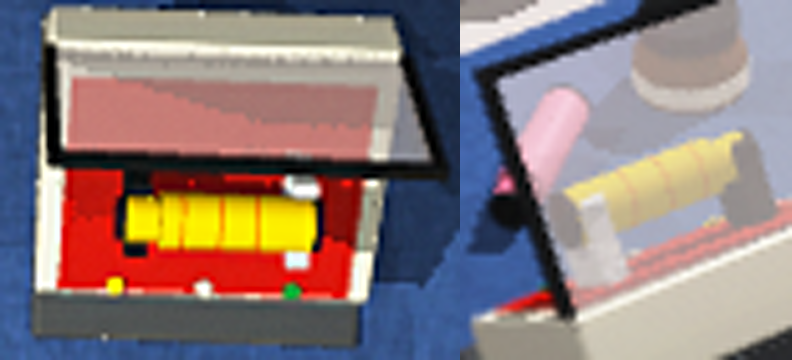

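The roller sits in both forks with its thin end in the black one. It is level (slope under 0.01 rad) and centred along y, and the grey roller hasn't moved.

```bash
python3 -c "from plant import *;print(job_done())"
```

```text
the job is handed in; nothing more can be done
None
```

The blue-place roller lies home in both forks, centred, with its thin end (felt with the fingers) in the black one; the grey roller and the salon things were left alone, and the job is handed in, though no verdict came back.

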